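# Hang the rinsed baskets and start the drying blower

### The arm

A 6-joint arm with a two-finger parallel gripper is mounted at the origin on the work surface. World frame = base frame: x ahead of the robot, y to its left, z up, the work surface at z = 0. Lengths are in m, angles in rad, forces in N, time in s.
With the tool pointing down it reaches from about 0.375 to 0.975 m from the base axis. Payload 3.8 kg.
Tool frame: the origin (TCP) lies midway between the tips of the shut fingers; the grasp point (between the pads) lies 19 mm behind it; z points along the fingers, y is the line along which they close (so a half turn about z gives the same grasp; the last joint's range is limited). The gripper opens to 85 mm and grips with 20 to 120 N. Pads are 22 mm wide; open, the fingers measure 114 mm over their backs; the gripper's body (76 mm by 85 mm) begins 54 mm behind the grasp point. The pads swing forward as they close: fully open they stand 13 mm farther back than shut.
Start: joints at [-0.037, 0.264, 1.604, -0, 1.274, -0.037], TCP at [0.675, -0, 0.231] pointing down, gripper open.
Joint ranges: [-2.63, 2.63], [-0.94, 2.18], [0.31, 2.57], [-1.31, 4.45], [0, 2.66], [-2.55, 2.55]. Speed limits (rad/s): [2.57, 2.57, 3.14, 3.14, 3.14, 3.14].

### API

Orientations are given as a rotation vector (axis times angle).
In Python, from workcell import sensors, viewer, job gives the robot as it stands.
- The arm moves only by the shell command python3 -m inch 'ROWS' [FORCE]. ROWS is JSON, one flat list of numbers, 7 for each row, row after row: the shift along the tool's x, y, z in mm, then the turn, a rotation vector about the tool's x, y, z in degrees, then the finger opening in mm, from 0 to 85.4. A call has exactly 8 rows; each row shifts and turns the commanded pose from where the row before left it, along the tool's axes as they then stand; what a row does not reach is not made up. A row lasts 1/10 s, in which the tool goes at most 50 mm and 8.59 degrees, less where a joint would pass 70% of its speed; a pose out of reach is approached as far as the arm can. A call is refused whole if a number of a shift passes 50 or a number of a turn 8.59, either way. A call with a gripper value outside its range is refused whole. The fingers move at their own pace and stop on an object; FORCE is the grip in N (left out, the last holds). Time passes only in rows, so rows that do not move let the fingers close, or fill a call up. It gives the time, the measured TCP pose, the force, the opening and the grip force at its end, in the units of the state.
- sensors.read_state(): the state, without advancing time (a new reading comes with each control period).
- viewer.read_camera(name): name is "scene" or "side" or "wrist"; returns the picture (480x640x3 uint8, red, green, blue); there is no depth.
- viewer.camera_params(name): a dict with "K" (3x3 intrinsics, pixels), "world_to_cam" (4x4, takes a point from world to camera coordinates). Camera axes: x right, y down, z forward; pixel columns grow to the right and rows downward; lengths in m; the calibration is good to about 2 mm. A picture is of the moment at which its call begins: read the wrist's pose just before it. camera_params takes no time and is no camera call; for the wrist camera it gives the pose at the moment of the call.
- job.finish_job(): hands the job in; it is judged then, once.
The state is a dict: "time": time; "q": joint angles; "joint_vel": joint speeds; "joint_torque": joint torques, N m; "tool_pos": TCP position; "tcp_rot": TCP orientation; "wrist_force": force on the tool from outside, world axes, zero at the start; "torque": the same for the moment, N m; "width": opening from 0.0 (shut) to 1.0 (fully open); "grip_force": force on a finger pad.
Only numpy, scipy, OpenCV 4.12 (cv2) and the standard library are available. Lean on these libraries where they do the work, as an engineer would, in place of code of your own. Each camera call takes 0.05 s, during which the arm holds its last target. There are 200 camera calls.

### The job

Hang every steel sample basket standing on the bench by its handle on the drying rack, one to a hook. When all are hanging, take the bent rod, reach with it over the splash shield and pull the blower's lever behind it fully over towards the shield; move the lever with the rod only and keep your hand on the robot's side of the shield. Then stand the rod upright on its pad again, in the middle, and leave the bottles and the beaker alone.

Things in the scene. Friction and masses are not known exactly. Their poses are not given: they have to be found in the camera images.
- basket0: open steel basket, 60 x 60 x 45 mm high, about 140 g; three or four of the four are present. Origin at the centre of its underside, z up, half a turn about z makes no difference. A rigid wire bail (5 mm) in its y-z plane rises at y = +-28 mm to z = 97 mm, then slopes in to an apex at x = y = 0, z = 125 mm. On it a grip block, 14 x 14 mm (sides along x, y), z = 126 to 168 mm, to pinch from above
- basket1: open steel basket, 60 x 60 x 45 mm high, about 140 g; three or four of the four are present. Origin at the centre of its underside, z up, half a turn about z makes no difference. A rigid wire bail (5 mm) in its y-z plane rises at y = +-28 mm to z = 97 mm, then slopes in to an apex at x = y = 0, z = 125 mm. On it a grip block, 14 x 14 mm (sides along x, y), z = 126 to 168 mm, to pinch from above
- basket2: open steel basket, 60 x 60 x 45 mm high, about 140 g; three or four of the four are present. Origin at the centre of its underside, z up, half a turn about z makes no difference. A rigid wire bail (5 mm) in its y-z plane rises at y = +-28 mm to z = 97 mm, then slopes in to an apex at x = y = 0, z = 125 mm. On it a grip block, 14 x 14 mm (sides along x, y), z = 126 to 168 mm, to pinch from above
- basket3: open steel basket, 60 x 60 x 45 mm high, about 140 g; three or four of the four are present. Origin at the centre of its underside, z up, half a turn about z makes no difference. A rigid wire bail (5 mm) in its y-z plane rises at y = +-28 mm to z = 97 mm, then slopes in to an apex at x = y = 0, z = 125 mm. On it a grip block, 14 x 14 mm (sides along x, y), z = 126 to 168 mm, to pinch from above
- eye0 (a point): underside of the apex of basket0's bail, at (0, 0, 122.5 mm) in the basket's frame; this rests on the hook, which passes through the bail along the basket's x axis
- eye1 (a point): underside of the apex of basket1's bail, at (0, 0, 122.5 mm) in the basket's frame; this rests on the hook, which passes through the bail along the basket's x axis
- eye2 (a point): underside of the apex of basket2's bail, at (0, 0, 122.5 mm) in the basket's frame; this rests on the hook, which passes through the bail along the basket's x axis
- eye3 (a point): underside of the apex of basket3's bail, at (0, 0, 122.5 mm) in the basket's frame; this rests on the hook, which passes through the bail along the basket's x axis
- rack: fixed drying rack; origin at table height below the middle of the row of hook seats, x axis points away from the robot, z up. Four hooks of 6 mm wire at y = -157.5, -52.5, 52.5, 157.5 mm reach towards -x from a crossbar (x = 75 to 95, z = 208 to 230 mm) carried by posts at y = +-205 mm, x = 85 mm. Base plate 12 mm thick, x = -30 to 130 mm
- hook0 (a point): middle of hook 0's seat, on top of the wire, rack frame (0, -157.5, 206 mm), axes as the rack's. The seat is level for 15 mm either way along x; towards -x the hook then turns up to a tip at x = -40 mm whose top is at z = 225 mm; towards +x it slopes up to the crossbar
- hook1 (a point): middle of hook 1's seat, on top of the wire, rack frame (0, -52.5, 206 mm), axes as the rack's. The seat is level for 15 mm either way along x; towards -x the hook then turns up to a tip at x = -40 mm whose top is at z = 225 mm; towards +x it slopes up to the crossbar
- hook2 (a point): middle of hook 2's seat, on top of the wire, rack frame (0, 52.5, 206 mm), axes as the rack's. The seat is level for 15 mm either way along x; towards -x the hook then turns up to a tip at x = -40 mm whose top is at z = 225 mm; towards +x it slopes up to the crossbar
- hook3 (a point): middle of hook 3's seat, on top of the wire, rack frame (0, 157.5, 206 mm), axes as the rack's. The seat is level for 15 mm either way along x; towards -x the hook then turns up to a tip at x = -40 mm whose top is at z = 225 mm; towards +x it slopes up to the crossbar
- rod: bent steel rod in an upright handle, 360 g. Origin at the centre of the foot's underside, z up. Foot 70 x 70 x 14 mm; handle 28 x 28 mm (sides along x, y) from z = 14 to 145 mm, free to be gripped from above over z = 95 mm. A 6 mm rod leaves the handle at z = 90 mm, runs along +x to x = 250 mm and there bends straight down to its end at z = 15 mm
- pad: fixed flat square pad, 130 x 130 x 4 mm, on which the rod stands at the start and at the end; origin at the centre of its underside
- station: fixed blower station; origin at table height below the middle of its splash shield, x axis points away from the robot, square to the shield, z up. Shield: upright plate, x = +-4 mm, y = +-140 mm, 160 mm high. Behind it a deck 56 mm high, x = 30 to 210 mm, then the blower's body, 140 mm high, x = 210 to 340 mm
- lever (a joint): toggle lever on the deck, rad: 0 to 0.12 at the start, leaning away from the shield; 0.5 upright; 1.0 = end stop, leaning towards the shield. It hinges about a line parallel to the shield through x = 95 mm, y = 0, z = 78 mm of the station's frame, 70 mm from there to the knob's centre; it stays where it is left and needs about 1 N at the knob
- lever_tip (a point): centre of the lever's black ball knob, 26 mm diameter
- amber_bottle: amber jar, 68 mm diameter, 140 mm high, bystander; origin at the centre of its underside
- white_bottle: white bottle, 60 mm diameter, 120 mm high, bystander; origin at the centre of its underside
- beaker: glass beaker, 70 mm diameter, 85 mm high, bystander; origin at the centre of its underside
Not all that is in view belongs to the job. Leave any red or yellow look-alike of the basket3 alone. What is shaped like the basket0 but pink is not meant.

How it is judged:
On the way, in this order (a step that is already met when the one before it is completed fails the run):
1. every basket present hangs on a hook, let go ((distance between eye0 and hook0 below 0.02 m or distance between eye0 and hook1 below 0.02 m or distance between eye0 and hook2 below 0.02 m or distance between eye0 and hook3 below 0.02 m) and angle between each of basket0, basket1, basket2, basket3's own z axis and vertical below 0.7 rad and contact force between each of basket0, basket1, basket2, basket3 and the fingers below 0.1 N and (distance between eye1 and hook0 below 0.02 m or distance between eye1 and hook1 below 0.02 m or distance between eye1 and hook2 below 0.02 m or distance between eye1 and hook3 below 0.02 m) and (distance between eye2 and hook0 below 0.02 m or distance between eye2 and hook1 below 0.02 m or distance between eye2 and hook2 below 0.02 m or distance between eye2 and hook3 below 0.02 m) and (distance between eye3 and hook0 below 0.02 m or distance between eye3 and hook1 below 0.02 m or distance between eye3 and hook2 below 0.02 m or distance between eye3 and hook3 below 0.02 m)), for 0.3 s.
2. the lever is pulled over towards the shield, the baskets still hanging (all of step 1 and value of joint lever above 0.85 rad), for 0.2 s.
3. the rod stands on its pad again (horizontal distance between rod and pad below 0.03 m and angle between rod's own z axis and vertical below 0.1 rad and height (world z) of rod below 0.012 m and contact force between rod and the fingers below 0.1 N), for 0.2 s.
At the end, for the whole second after the job is handed in: Every basket present hangs free by its handle, its eye within 20 mm of a hook's seat, tilted less than 0.7 rad; the lever reads above 0.85 rad; the rod stands upright (within 0.1 rad) on the pad, within 30 mm of its middle, released (all of step 2 and all of step 3 and linear speed of rod below 0.05 m/s); the robot touches nothing.
It fails at once if the lever is touched by the hand or arm instead of the rod (contact force between lever and the fingers above 0.3 N or contact force between lever and the arm above 0.3 N).
It fails at once if the hand goes over to the far side of the shield (x of the grasp point in the frame of station between 0.01 and 0.3 m and y of the grasp point in the frame of station between -0.14 and 0.14 m and height (world z) of the grasp point below 0.32 m).
It fails at once if a bystander is shoved or tipped (distance of any of amber_bottle, white_bottle, beaker from where it was at the start of the episode above 0.03 m or angle between any of amber_bottle, white_bottle, beaker's own z axis and vertical above 0.3 rad).
Of basket0, basket1, basket2, basket3 only 3 to 4 are there at a start; the rules pass over those that are not, and their reading is None.
At some moment in a run one of basket0, basket1, basket2, basket3, rod may be knocked a few centimetres aside while the robot is not near it.
It also fails if it takes over 210 s, if anything falls off the work surface, if the arm or the gripper's body presses on something with over 40 N, if the wrist force passes 120 N, or if a joint passes its speed limit or range.

## Working session

There is one attempt and no reset: what is moved stays moved. The work goes in short steps, Python scripts to look and compute and a shell command to move; the robot and the scene stay as the last step left them, time stands still between calls to the robot, and variables do not carry over. Pictures are saved under pics/ and viewed, at most 14 in all, crops included, and the job is handed in when it is done.

```bash
ls; mkdir -p pics
cat > h.py <<'E'
import numpy as np,cv2
from workcell import sensors,viewer,job
def grab(n,f=None):
    p=viewer.camera_params(n); im=np.array(viewer.read_camera(n))
    if f: cv2.imwrite('pics/'+f,im[:,:,::-1])
    return im,p
def ray(p,u,v):
    K=np.array(p['K']);T=np.array(p['world_to_cam']);R=T[:3,:3]
    return -R.T@T[:3,3], R.T@np.linalg.solve(K,[u,v,1.])
def onz(p,u,v,z):
    o,d=ray(p,u,v); return o+d*(z-o[2])/d[2]
def proj(p,X):
    T=np.array(p['world_to_cam']);c=T[:3,:3]@np.array(X)+T[:3,3];q=np.array(p['K'])@c;return q[:2]/q[2]
def tri(p1,a,p2,b):
    o1,d1=ray(p1,*a);o2,d2=ray(p2,*b)
    s=np.linalg.lstsq(np.c_[d1,-d2],o2-o1,rcond=None)[0]
    A=o1+s[0]*d1;B=o2+s[1]*d2
    return (A+B)/2,np.linalg.norm(A-B)
E
python3 - <<'E'
from h import *
np.set_printoptions(precision=4,suppress=True)
for n in('scene','side','wrist'):
    im,p=grab(n,n+'0.png');print(n,ray(p,320,240),np.array(p['K'])[0,0])
print(sensors.read_state())
E
```

```text
pics
scene (array([1.0732, 0.8793, 1.5712]), array([-0.3306, -0.5229, -0.7857])) 611.8340420025994
side (array([0.093 , 0.8776, 1.1452]), array([ 0.2614, -0.6408, -0.7218])) 563.0920235659564
wrist (array([0.6745, 0.0833, 0.3723]), array([ 0.0015, -0.3293, -0.9443])) 373.9406655407878
{'time': 0.15, 'q': array([-0.0369,  0.2646,  1.6051,  0.    ,  1.2737, -0.0369]), 'joint_vel': array([-0.0002, -0.0033, -0.003 ,  0.0003, -0.0016,  0.0016]), 'joint_torque': array([ -0.0004, -51.5906, -36.7959,  -0.0002,   0.0081,   0.    ]), 'tool_pos': array([0.6744, 0.    , 0.2302]), 'tcp_rot': array([-2.2205, -2.2206,  0.0019]), 'wrist_force': array([-0.0384,  0.2796, -0.1005]), 'torque': array([0.0407, 0.0204, 0.0116]), 'grip_force': 0.0, 'width': 0.9994325857948527}
```

View pics/scene0.png

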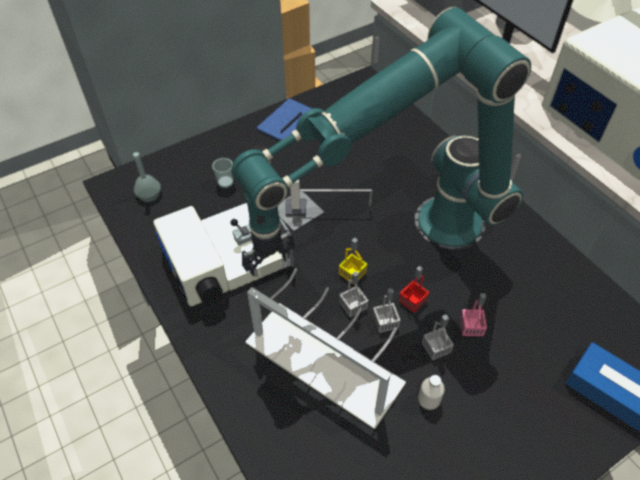

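View pics/side0.png

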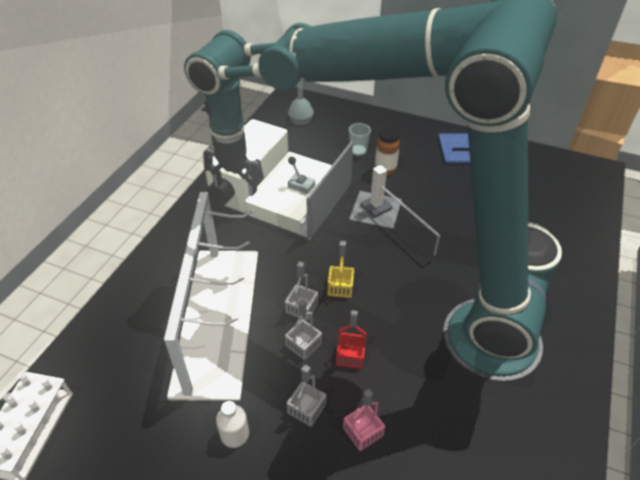

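Scene view: steel baskets at about (352,300), (386,317) and (438,342). Look-alikes to leave alone are yellow (352,266), red (414,296) and pink (474,321). In the side view the steel ones are at (301,300), (303,340) and (306,405). The rod stands at scene (296,205), bent end towards the robot; the lever knob is near (235,223). One close crop of each view next.

Run:
```python
import cv2
a=cv2.imread('pics/scene0.png')[225:425,230:500];b=cv2.imread('pics/side0.png')[190:440,160:410]
cv2.imwrite('pics/c1.png',cv2.resize(a,None,fx=2.96,fy=2.96,interpolation=cv2.INTER_CUBIC))
cv2.imwrite('pics/c2.png',cv2.resize(b,None,fx=2.4,fy=2.4,interpolation=cv2.INTER_CUBIC))
```

```text
(no output)
```

View pics/c1.png

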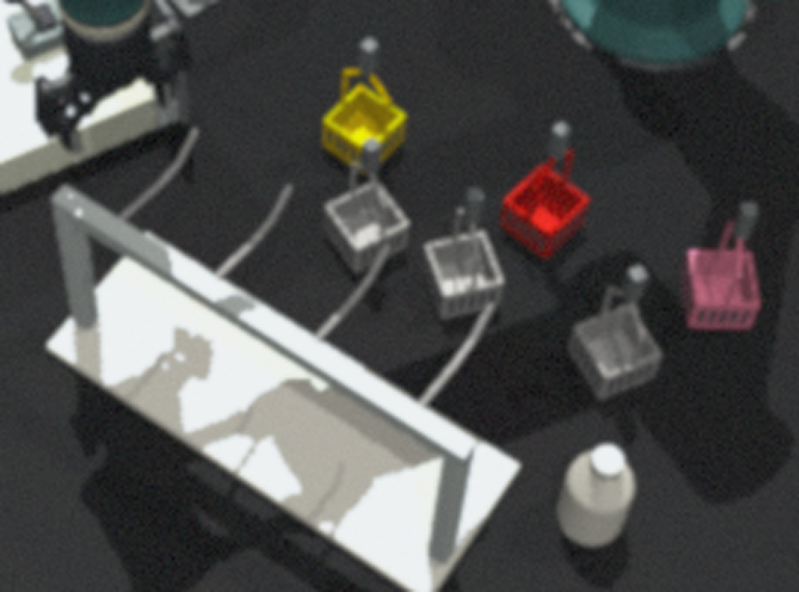

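View pics/c2.png

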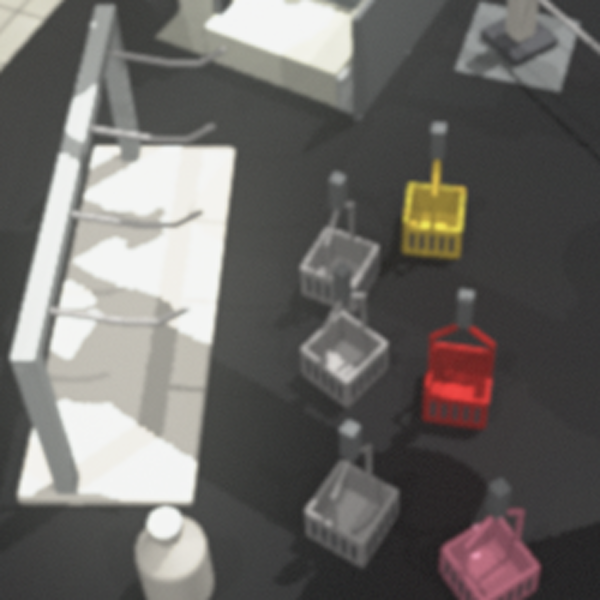

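Run:
```python
from h import *
np.set_printoptions(precision=4,suppress=True)
ps=viewer.camera_params('scene');pd=viewer.camera_params('side')
c1=lambda u,v:(230+u/2.96,225+v/2.96); c2=lambda u,v:(160+u/2.4,190+v/2.4)
i1=lambda q:((q[0]-230)*2.96,(q[1]-225)*2.96); i2=lambda q:((q[0]-160)*2.4,(q[1]-190)*2.4)
for n,a,b in [('A',(371,148),(338,177)),('B',(475,196),(343,270)),('C',(638,274),(350,430)),
 ('h3',(196,132),(222,49)),('h2',(290,187),(212,127)),('h1',(385,252),(199,214)),('h0',(492,308),(185,312))]:
    print(n,*tri(ps,c1(*a),pd,c2(*b)))
rims={'A':[(328,222),(368,186),(408,226),(362,258)],'B':[(425,243),(487,232),(502,277),(440,295)],'C':[(572,348),(628,310),(662,350),(603,378)]}
for k,r in rims.items():
    P=np.array([onz(ps,*c1(*q),.045)[:2] for q in r]);c=P.mean(0)
    e=np.diff(np.r_[P,P[:1]],axis=0);an=np.degrees(np.arctan2(e[:,1],e[:,0]))
    y=np.degrees(np.angle(np.exp(4j*np.radians(an)).sum()))/4
    print(k,c,np.linalg.norm(e,axis=1),an,'yaw',y)
    for yy in(y,y+90):
        t=np.radians(yy);d=np.array([-np.sin(t),np.cos(t)])*.028
        for s in(1,-1):
            X=[*(c+s*d),.097]; print('  yaw',yy,'shoulder c1',np.round(i1(proj(ps,X))),'c2',np.round(i2(proj(pd,X))))
for q in[(47,345),(130,262),(519,465),(430,592)]: print('plate',onz(ps,*c1(*q),.012))
# rod etc
print('pad/rod', onz(ps,296,213,.0), 'handle top',onz(ps,297,182,.145),onz(pd,380,170,.145),'bend',onz(ps,371,191,.09),onz(pd,437,236,.09), 'end',onz(ps,370,206,.019))
```

```text
A [0.4615 0.0956 0.1604] 0.006846718230817663
B [0.4117 0.1946 0.1601] 0.0031421456893017245
C [0.3393 0.3435 0.1616] 0.0007623697976751118
h3 [0.6137 0.031  0.2215] 0.002242559316936515
h2 [0.574  0.128  0.2201] 0.0006621897520421513
h1 [0.5381 0.2248 0.2139] 0.0039625068518310096
h0 [0.4963 0.325  0.2197] 0.0004084941596326367
A [0.4685 0.1079] [0.0596 0.0611 0.0598 0.053 ] [-166.4365   96.0863    5.699   -84.6609] yaw 7.634695541901765
  yaw 7.634695541901765 shoulder c1 [388. 212.] c2 [318. 250.]
  yaw 7.634695541901765 shoulder c1 [350. 176.] c2 [334. 208.]
  yaw 97.63469554190176 shoulder c1 [390. 178.] c2 [353. 234.]
  yaw 97.63469554190176 shoulder c1 [347. 209.] c2 [299. 223.]
B [0.4138 0.1963] [0.0635 0.0528 0.0648 0.0601] [ 158.9786   69.2497  -14.5375 -111.6276] yaw -19.50591178220451
  yaw -19.50591178220451 shoulder c1 [477. 257.] c2 [320. 331.]
  yaw -19.50591178220451 shoulder c1 [460. 209.] c2 [361. 295.]
  yaw 70.4940882177955 shoulder c1 [496. 227.] c2 [362. 329.]
  yaw 70.4940882177955 shoulder c1 [440. 239.] c2 [319. 297.]
C [0.3472 0.35  ] [0.0712 0.051  0.0662 0.0409] [-177.3527   89.3342   -6.1813  -83.3815] yaw 0.6233041841121518
  yaw 0.6233041841121518 shoulder c1 [644. 341.] c2 [326. 501.]
  yaw 0.6233041841121518 shoulder c1 [605. 297.] c2 [352. 446.]
  yaw 90.62330418411216 shoulder c1 [648. 304.] c2 [369. 484.]
  yaw 90.62330418411216 shoulder c1 [601. 334.] c2 [309. 462.]
plate [0.7954 0.0397 0.012 ]
plate [0.6811 0.0018 0.012 ]
plate [0.4865 0.3864 0.012 ]
plate [0.6267 0.4403 0.012 ]
pad/rod [ 0.418  -0.3083  0.    ] handle top [ 0.408  -0.3092  0.145 ] [ 0.4041 -0.3258  0.145 ] bend [ 0.1984 -0.1891  0.09  ] [ 0.1982 -0.191   0.09  ] end [ 0.1993 -0.186   0.019 ]
```

Run:
```python
import cv2
a=cv2.imread('pics/scene0.png')[150:300,150:390];b=cv2.imread('pics/side0.png')[110:290,210:450]
cv2.imwrite('pics/c3.png',cv2.resize(a,None,fx=3.3,fy=3.3,interpolation=cv2.INTER_CUBIC))
cv2.imwrite('pics/c4.png',cv2.resize(b,None,fx=3.3,fy=3.3,interpolation=cv2.INTER_CUBIC))
```

```text
(no output)
```

View pics/c4.png

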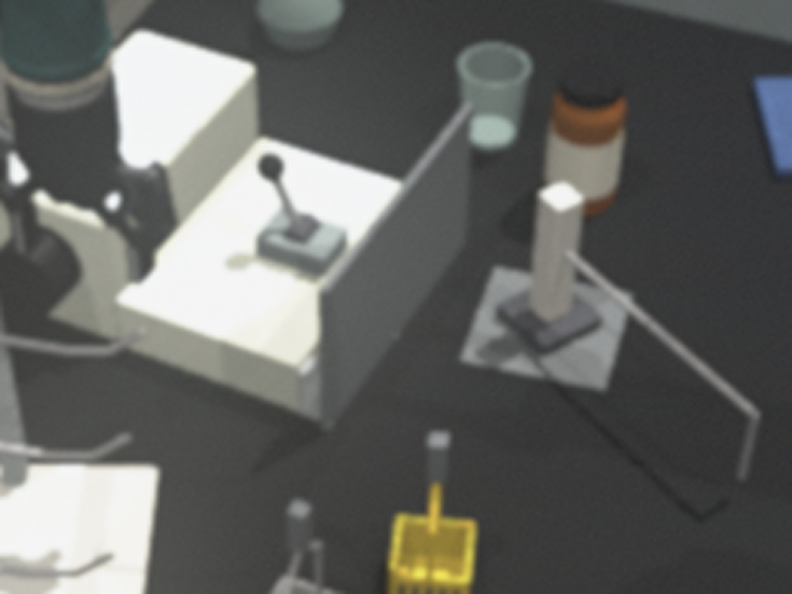

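The side crop shows the lever leaning away from the shield, knob at about c4 (270,165), with the rod on its pad at c4 (560,200) and its bent end pointing towards the robot base. The baskets are located well enough to move, so I'll look at them from above with the wrist camera.

```bash
python3 -m inch '[0,0,-40,0,0,0,85, 31,-36,-9,0,0,0,85, 31,-36,-9,0,0,0,85, 31,-36,-9,0,0,0,85, 31,-36,-9,0,0,0,85, 31,-36,-9,0,0,0,85, 31,-36,-9,0,0,0,85, 31,-36,-9,0,0,0,85]' 60; python3 -m inch '[0,0,0,0,0,0,85,0,0,0,0,0,0,85,0,0,0,0,0,0,85,0,0,0,0,0,0,85,0,0,0,0,0,0,85,0,0,0,0,0,0,85,0,0,0,0,0,0,85,0,0,0,0,0,0,85]'
python3 - <<'E'
from h import *
im,p=grab('wrist','w1.png');np.save('w1.npy',p,allow_pickle=True);print(sensors.read_state()['tool_pos'])
E
```

```text
time: 0.95
tool_pos: [0.4212, 0.2178, 0.3344]
tcp_rot: [-2.222, -2.221, -0.0]
wrist_force: [0.5, 0.0, -0.3]
width: 0.992
grip_force: 0.0
time: 1.75
tool_pos: [0.4232, 0.2167, 0.3342]
tcp_rot: [-2.222, -2.221, 0.0]
wrist_force: [0.7, 0.3, 0.9]
width: 0.996
grip_force: 0.0
[0.42314959 0.21682141 0.33419574]
```

View pics/w1.png

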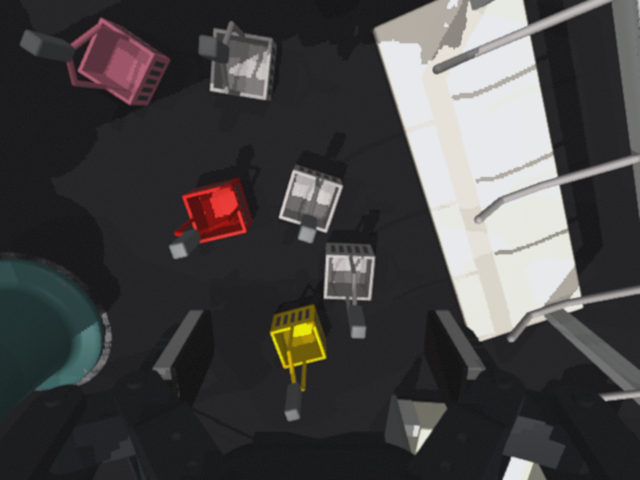

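Wrist view: A block (357,325), B block (307,230), C block (210,46). Yellow, red and pink sit apart from them, and three hook tips show at (440,69), (482,217) and (515,335). I'll enlarge the steel ones once for corners.

Run:
```python
import cv2,numpy as np
b=cv2.imread('pics/w1.png')
f=lambda c:cv2.resize(c,None,fx=4,fy=4,interpolation=cv2.INTER_CUBIC)
l=f(b[150:300,270:390]) # 480x600
l2=f(b[10:110,190:270])[:, :320] #320x400
o=np.zeros((600,800,3),np.uint8);o[:,:480]=l;o[:400,480:]=l2
l3=f(b[300:350,330:380]);o[400:600,520:720]=l3
cv2.imwrite('pics/c5.png',o)
```

```text
(no output)
```

View pics/c5.png

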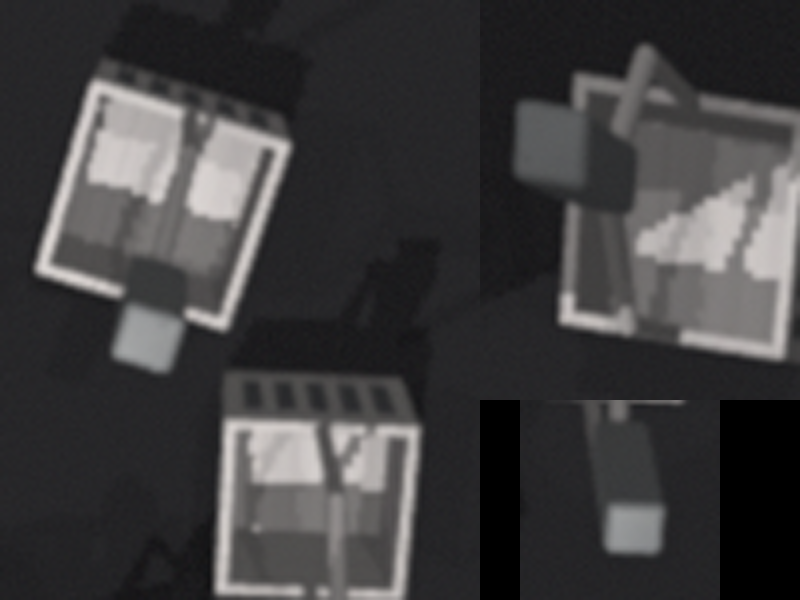

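Run:
```python
from h import *
np.set_printoptions(precision=4,suppress=True)
p=np.load('w1.npy',allow_pickle=True).item()
g=lambda u,v:(270+u/4,150+v/4); k=lambda u,v:(190+(u-480)/4,10+v/4)
R={'A':([g(228,418),g(420,425),g(402,592),g(215,590)],(358.5,332.5)),'B':([g(95,82),g(292,140),g(225,330),g(38,268)],(307,234.5)),'C':([k(575,75),(277,38),k(785,357),k(562,320)],(207.5,45.5))}
for n,(r,b) in R.items():
    P=np.array([onz(p,*q,.045)[:2] for q in r]);e=np.diff(np.r_[P,P[:1]],axis=0)
    y=np.degrees(np.angle(np.exp(4j*np.arctan2(e[:,1],e[:,0])).sum()))/4
    print(n,P.mean(0),np.linalg.norm(e,axis=1),'yaw',y,'block',onz(p,*b,.168)[:2])
t=np.array([onz(p,*q,.222)[:2] for q in[(438,69),(481,218),(514,336)]]);print(t,np.diff(t,axis=0))
```

```text
A [0.4612 0.1   ] [0.0596 0.058  0.0603 0.0596] yaw -2.432928765984212 block [0.4609 0.099 ]
B [0.4134 0.1974] [0.0594 0.0612 0.0594 0.0583] yaw -18.067364755149914 block [0.4128 0.1976]
C [0.3422 0.3452] [0.065  0.0609 0.0602 0.0591] yaw -9.551408387544834 block [0.3407 0.3454]
[[0.4975 0.3241]
 [0.5377 0.2277]
 [0.5772 0.1309]] [[ 0.0402 -0.0964]
 [ 0.0395 -0.0968]]
```

```bash
python3 -m inch '[-29.5,9.5,23.5,0,0,0,50, -29.5,9.5,23.5,0,0,0,50, -29.5,9.5,23.5,0,0,0,50, -29,9.5,23.5,0,0,0,50, 0,0,0,0,0,-8,50, 0,0,0,0,0,-8,50, 0,0,0,0,0,-8,50, 0,0,0,0,0,-8,50]' 60 >/dev/null; python3 -m inch '[0,0,0,0,0,-8,50, 0,0,0,0,0,-8,50, 0,0,0,0,0,-8,50, 0,0,0,0,0,-8,50, 0,0,0,0,0,-8,50, 0,0,0,0,0,-8,50, 0,0,0,0,0,-8,50, 0,0,0,0,0,0,50]'
python3 - <<'E'
from h import *
from scipy.spatial.transform import Rotation as R
s=sensors.read_state();print(R.from_rotvec(s['tcp_rot']).as_matrix().round(3),s['q'].round(2))
im,p=grab('scene','s1.png')
E
```

```text
time: 3.4
tool_pos: [0.461, 0.0995, 0.2404]
tcp_rot: [0.054, 3.141, 0.0]
wrist_force: [-0.5, 0.3, -0.2]
width: 0.589
grip_force: 0.0
[[-0.999  0.034  0.   ]
 [ 0.034  0.999  0.   ]
 [-0.     0.    -1.   ]] [ 0.16 -0.13  2.01 -0.    1.27 -1.38]
```

```bash
python3 -m inch '[0,0,27,0,0,0,50, 0,0,27,0,0,0,50, 0,0,27,0,0,0,50, 0,0,25,0,0,0,50, 0,0,0,0,0,0,50, 0,0,0,0,0,0,5, 0,0,0,0,0,0,5, 0,0,0,0,0,0,5]' 60; python3 -m inch '[0,0,0,0,0,0,5, 0,0,0,0,0,0,5, 0,0,-15,0,0,0,5, 0,0,-35,0,0,0,5, 0,0,-35,0,0,0,5, 0,0,-35,0,0,0,5, 0,0,0,0,0,0,5, 0,0,0,0,0,0,5]'
python3 - <<'E'
from h import *
grab('wrist','w2.png');print(sensors.read_state()['tool_pos'])
E
```

```text
time: 4.25
tool_pos: [0.4626, 0.0996, 0.1363]
tcp_rot: [0.056, 3.137, 0.0]
wrist_force: [0.5, -1.3, -0.5]
width: 0.148
grip_force: 58.4
time: 5.05
tool_pos: [0.4613, 0.0996, 0.255]
tcp_rot: [0.055, 3.139, 0.001]
wrist_force: [0.0, -0.1, -1.9]
width: 0.155
grip_force: 58.6
[0.46031593 0.0994554  0.25346622]
```

View pics/w2.png

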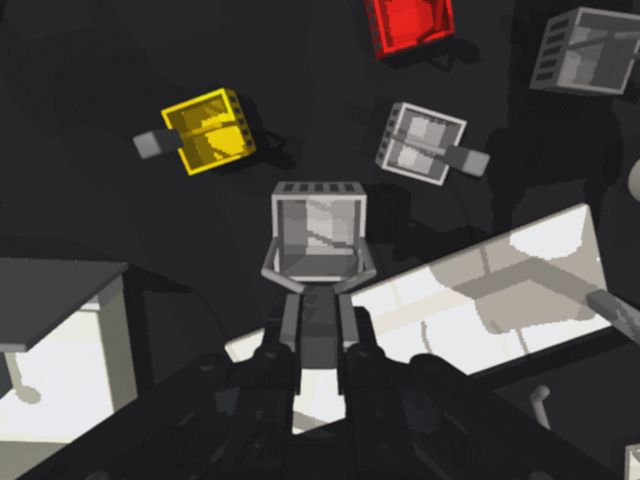

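```bash
python3 -m inch '[0,0,0,0,0,-8.2,5, 0,0,0,0,0,-8.2,5, 0,0,0,0,0,-8.1,5, -30,-8,0,0,0,0,5, -30,-7.4,0,0,0,0,5, -20,0,0,0,0,0,5, 0,0,0,0,0,0,5, 0,0,0,0,0,0,5]'
python3 - <<'E'
from h import *
np.set_printoptions(precision=4,suppress=True)
s=sensors.read_state();P=s['tool_pos'];print(P)
a=np.radians(22.5);X=np.array([np.cos(a),np.sin(a),0]);Y=np.array([-X[1],X[0],0])
d=P-np.array([.6142,.1462,P[2]]);print('rack xy',d@X,d@Y)
im,p=grab('scene');im2,p2=grab('side')
def crop(im,p,f):
    c=proj(p,P).astype(int);k=im[c[1]-60:c[1]+60,c[0]-65:c[0]+65];return cv2.resize(k,(400,370),interpolation=cv2.INTER_CUBIC)
cv2.imwrite('pics/k1.png',np.hstack([crop(im,p,0),crop(im2,p2,0)])[:,:,::-1])
pd=viewer.camera_params('side');ps=viewer.camera_params('scene')
u=lambda a,b:(210+a/3.3,110+b/3.3)
s1=onz(pd,*u(322,292),.16);s2=onz(pd,*u(470,105),.16);print('shield',s1,s2,np.linalg.norm(s1-s2))
# knob: in scene (235,223)
print('knob',tri(ps,(235,223),pd,u(270,165)))
E
```

```text
time: 5.9
tool_pos: [0.5393, 0.1156, 0.2517]
tcp_rot: [0.612, -3.076, -0.0]
wrist_force: [-0.7, -1.0, -1.0]
width: 0.149
grip_force: 58.6
[0.5393 0.1156 0.2517]
rack xy -0.08091044307373964 0.0004463130159767306
shield [ 0.5369 -0.1231  0.16  ] [ 0.5141 -0.3996  0.16  ] 0.2774730220608973
knob (array([ 0.6521, -0.2715,  0.1406]), np.float64(0.006214601472151158))
```

View pics/k1.png

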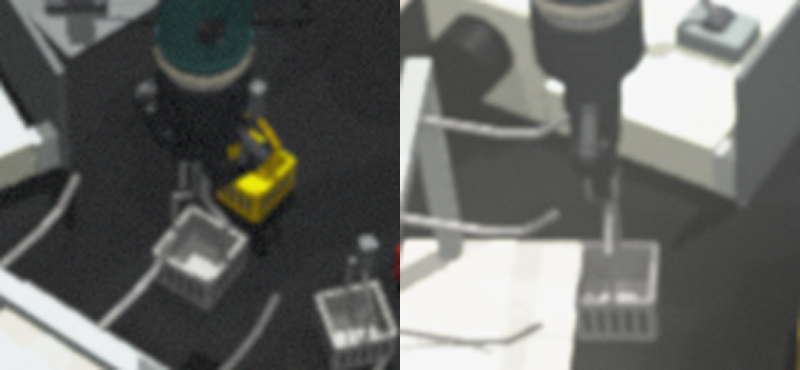

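Basket A is held level and lined up in front of hook 1 (side crop: bail at (610,200), hook tip at (555,215)). Going in, then down.

```bash
python3 -m inch '[-25,0,0,0,0,0,5, -25,0,0,0,0,0,5, -20,0,0,0,0,0,5, -10,0,0,0,0,0,5, 0,0,0,0,0,0,5, 0,0,12,0,0,0,5, 0,0,12,0,0,0,5, 0,0,0,0,0,0,5]';  python3 -m inch '[0,0,4,0,0,0,5, 0,0,4,0,0,0,5, 0,0,2,0,0,0,5, 0,0,1,0,0,0,5, 0,0,0,0,0,0,5, 0,0,0,0,0,0,5, 0,0,0,0,0,0,5, 0,0,0,0,0,0,5]'
```

```text
time: 6.8
tool_pos: [0.612, 0.1458, 0.2268]
tcp_rot: [0.611, -3.076, 0.0]
wrist_force: [-1.1, -0.7, -1.1]
width: 0.156
grip_force: 58.6
time: 7.6
tool_pos: [0.6156, 0.1457, 0.2211]
tcp_rot: [-0.612, 3.079, -0.003]
wrist_force: [-0.8, -3.9, 5.2]
width: 0.149
grip_force: 59.6
```

```bash
python3 -m inch '[0,0,-2,0,0,0,45, 0,0,0,0,0,0,45, 0,0,0,0,0,0,45, 0,0,-20,0,0,0,45, 0,0,-40,0,0,0,45, 0,0,-30,0,0,0,45, 0,0,0,0,0,0,45, 0,0,0,0,0,0,45]'
python3 - <<'E'
from h import *
P=np.array([.6142,.1462,.2]);cs=[]
for n in('scene','side'):
    im,p=grab(n);c=proj(p,P).astype(int);cs.append(cv2.resize(im[c[1]-60:c[1]+60,c[0]-65:c[0]+65],(400,370),interpolation=cv2.INTER_CUBIC))
cv2.imwrite('pics/k2.png',np.hstack(cs)[:,:,::-1]);print(sensors.read_state()['tool_pos'])
E
```

```text
time: 8.4
tool_pos: [0.6151, 0.1468, 0.3122]
tcp_rot: [-0.613, 3.079, 0.0]
wrist_force: [-1.0, -1.0, -0.3]
width: 0.527
grip_force: 0.0
[0.61393051 0.1464986  0.30958603]
```

View pics/k2.png

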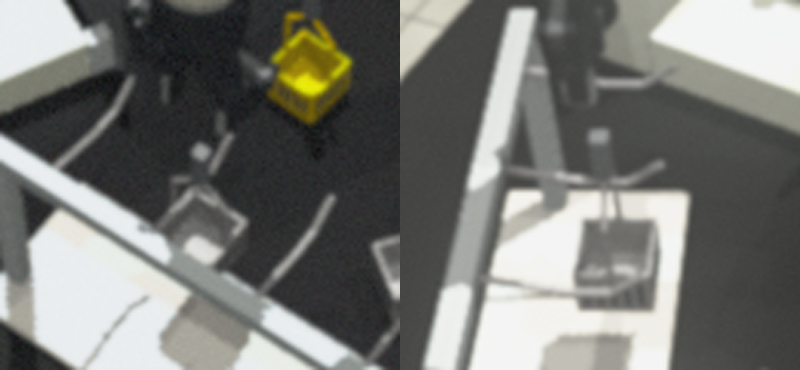

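```bash
cat >> h.py <<'E'
def changed(pts):
    for n in('scene','side'):
        a=cv2.imread(f'pics/{n}0.png')[:,:,::-1].astype(int);im,p=grab(n)
        for k,X in pts.items():
            u,v=proj(p,X).astype(int);s=np.s_[v-14:v+14,u-14:u+14]
            print(n,k,'diff',np.abs(a[s]-im[s].astype(int)).mean().round(1))
E
python3 -m inch '[33.2,25,0,0,0,0,45, 33.2,25,0,0,0,0,45, 33.2,25,0,0,0,0,45, 33.2,25,0,0,0,0,45, 33.2,25,0,0,0,0,45, 0,0,0,0,0,8.1,45, 0,0,0,0,0,8.1,45, 0,0,0,0,0,8.1,45]' >/dev/null;  python3 -m inch '[0,0,0,0,0,8.1,45, 0,0,0,0,0,8.1,45, 0,0,20,0,0,0,45, 0,0,30,0,0,0,45, 0,0,20,0,0,0,45, 0,0,0,0,0,0,45, 0,0,0,0,0,0,45, 0,0,0,0,0,0,45]'
python3 - <<'E'
from h import *
changed({'B':(.413,.1975,.05),'C':(.3415,.345,.05),'rod':(.408,-.31,.02),'end':(.199,-.189,.06)})
im,p=grab('wrist','w3.png');np.save('w3.npy',p,allow_pickle=True)
for n,X in(('B',(.413,.1975,.168)),('C',(.3415,.345,.168))): print(n,proj(p,X))
E
```

```text
time: 10.1
tool_pos: [0.414, 0.1987, 0.2422]
tcp_rot: [0.491, 3.102, 0.001]
wrist_force: [0.2, -0.1, 0.6]
width: 0.527
grip_force: 0.0
scene B diff 43.5
scene C diff 10.1
scene rod diff 8.2
scene end diff 4.2
side B diff 45.2
side C diff 7.4
side rod diff 4.8
side end diff 3.7
B [315.43502137 249.91294365]
C [541.12189845  46.29717628]
```

Run:
```python
from h import *
im=cv2.imread('pics/w3.png');p=np.load('w3.npy',allow_pickle=True).item()
g=cv2.cvtColor(im,cv2.COLOR_BGR2GRAY)
c=g[205:295,265:365];print(c[::10,::10])
n,l,st,ce=cv2.connectedComponentsWithStats((g>75).astype(np.uint8))
for i in range(1,n):
    if 150<st[i,4]<6000 and abs(ce[i][0]-315)<90 and abs(ce[i][1]-250)<120: print(st[i],ce[i],onz(p,*ce[i],.168)[:2])
```

```text
[[ 41  40  43  41  39  39  36  94 122 159]
 [ 41  40  42  42  42  40  37  86 129 136]
 [ 42  40  42  42  42  41  39  82 128 177]
 [ 42  41  42  40  40  41  41  67 153  92]
 [ 41  41  40  42  41  42  43  42 195 194]
 [ 41  41  40  41  41  42  42  41  39  40]
 [ 42  39  40  41  41  42  41  41  41  38]
 [ 40  41  41  37  42  42  41  41  41  42]
 [ 42  41  41  41  40  42  42  41  42  40]]
[ 334  177   81   72 4238] [367.46979707 212.71873525] [0.40001065 0.23460001]
[230 297  29  60 737] [244.01628223 325.31750339] [0.44930643 0.13548564]
```

View pics/w3.png

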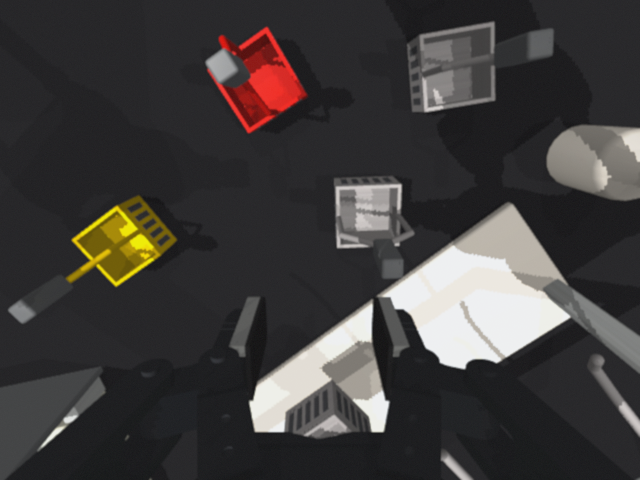

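B has been knocked aside: its rim is now at (335..403, 186..247) and its block top at (393,264), with the bail along image x. C is unmoved (block (540,44), predicted (541,46)). Re-measuring B.

Run:
```python
from h import *
im=cv2.imread('pics/w3.png');p=np.load('w3.npy',allow_pickle=True).item()
g=cv2.cvtColor(im,cv2.COLOR_BGR2GRAY)
m=(g>140).astype(np.uint8);m[:, :325]=0;m[:,408:]=0;m[:180]=0;m[253:]=0
P=cv2.findNonZero(m);q=cv2.boxPoints(cv2.minAreaRect(P));print(q)
W=np.array([onz(p,*x,.045)[:2] for x in q]);e=np.diff(np.r_[W,W[:1]],axis=0)
print(W.mean(0),np.linalg.norm(e,axis=1),np.degrees(np.arctan2(e[:,1],e[:,0])),'block',onz(p,393,265,.168)[:2])
print(g[244:284:3,374:412:3])
```

```text
[[335.33362 185.34233]
 [399.98907 183.5949 ]
 [401.66425 245.57664]
 [337.0088  247.32408]]
[0.44061961 0.24021795] [0.05922084 0.06076424 0.06260995 0.06070008] [  73.5252359   -12.46425182 -106.40289227  164.33774399] block [0.4377663  0.24072031]
[[ 54  58  62  62  63  61  60 171 176  41  40  41  42]
 [ 51  58  62  66  62  62  60  61  42  41  41  39  42]
 [ 49  53  69  61  61  61  61  60  45  37  40  42  40]
 [ 48  52  67  61  60  62  61  61  60  36  37  41  43]
 [ 47  52  64  61  61  60  60  61  61  50  37  40  40]
 [ 43  50  51  65  74  76  78  79  80  79  41  38  39]
 [ 42  48  49  80  94  94  93  95  93  93  45  38  35]
 [ 39  45  49  81  95  96  96  97  97  94  44  38  37]
 [ 39  40  50  80  93  94  95  95  95  94  45  40  37]
 [ 41  42  48  80  93  94  94  95  95  92  43  37 103]
 [ 40  41  46  83  93  93  94  93  93  90  47 120 163]
 [ 40  41  41  76  86  86  86  86  82  92 144 171 235]
 [ 39  42  43  42  40  40  38  39 104 154 204 239 240]
 [ 39  43  42  41  41  37  57 131 171 231 239 239 239]]
```

```bash
python3 -m inch '[-6,24.3,0,0,0,0,45, -6,24.3,0,0,0,0,45, 0,0,0,0,0,-3,45, 0,0,0,0,0,0,45, 0,0,27,0,0,0,45, 0,0,27,0,0,0,45, 0,0,27,0,0,0,45, 0,0,26,0,0,0,45]';  python3 -m inch '[0,0,0,0,0,0,45, 0,0,0,0,0,0,5, 0,0,0,0,0,0,5, 0,0,0,0,0,0,5, 0,0,0,0,0,0,5, 0,0,0,0,0,0,5, 0,0,0,0,0,0,5, 0,0,0,0,0,0,5]' 60;
 python3 -m inch '[0,0,-15,0,0,0,5, 0,0,-35,0,0,0,5, 0,0,-35,0,0,0,5, 0,0,-35,0,0,0,5, 0,0,0,0,0,0,5, 0,0,0,0,0,0,5, 0,0,0,0,0,0,5, 0,0,0,0,0,0,5]'
python3 - <<'E'
from h import *
im,p=grab('wrist','w4.png');print(sensors.read_state()['tool_pos'],proj(p,sensors.read_state()['tool_pos']))
m=(cv2.cvtColor(im,cv2.COLOR_RGB2GRAY)>140).astype(np.uint8)
n,l,st,ce=cv2.connectedComponentsWithStats(m)
for i in range(1,n):
    if st[i,4]>400: print(st[i],ce[i].round())
E
```

```text
time: 11.05
tool_pos: [0.44, 0.2407, 0.1339]
tcp_rot: [0.412, 3.113, 0.001]
wrist_force: [0.7, -0.3, 0.5]
width: 0.525
grip_force: 0.0
time: 11.85
tool_pos: [0.4412, 0.2415, 0.1362]
tcp_rot: [0.41, 3.112, 0.002]
wrist_force: [-0.2, -0.4, 6.1]
width: 0.154
grip_force: 61.5
time: 12.65
tool_pos: [0.4387, 0.2404, 0.2521]
tcp_rot: [-0.41, -3.112, 0.003]
wrist_force: [0.1, 0.1, -1.6]
width: 0.148
grip_force: 60.5
[0.43888516 0.24047937 0.25227024] [318.35071726 313.78733488]
[135  23  28  30 473] [149.  37.]
[373  69  50  34 720] [396.  90.]
[ 534  133   73   66 2944] [565. 164.]
[ 591  156   39   38 1097] [610. 174.]
[ 25 181  66  51 436] [ 57. 204.]
[ 272  197   94   43 2041] [327. 213.]
[  347   201   171   162 16252] [436. 289.]
[307 231  46  26 908] [328. 246.]
[ 301  374   44   61 1773] [324. 400.]
[   0  389   56   91 3373] [ 21. 437.]
```

```bash
python3 -m inch '[0,0,0,0,0,-7.5,5, 0,0,0,0,0,-7.5,5, 0,0,0,0,0,-7.5,5, 0,0,0,0,0,-7.5,5, 0,0,0,0,0,-7.5,5, -20,-25,0,0,0,0,5, -20,-24.3,0,0,0,0,5, 0,0,0,0,0,0,5]'; python3 -m inch '[0,0,0,0,0,0,5, -25,0,0,0,0,0,5, -25,0,0,0,0,0,5, -25,0,0,0,0,0,5, -10,0,0,0,0,0,5, 0,0,0,0,0,0,5, 0,0,12,0,0,0,5, 0,0,10,0,0,0,5]';  python3 -m inch '[0,0,6,0,0,0,5, 0,0,4,0,0,0,5, 0,0,2,0,0,0,5, 0,0,1,0,0,0,5, 0,0,0,0,0,0,5, 0,0,0,0,0,0,5, 0,0,0,0,0,0,5, 0,0,0,0,0,0,5]'
```

```text
time: 13.5
tool_pos: [0.4979, 0.2091, 0.253]
tcp_rot: [0.609, -3.081, 0.002]
wrist_force: [-0.4, 0.7, -1.7]
width: 0.155
grip_force: 60.5
time: 14.3
tool_pos: [0.573, 0.243, 0.2312]
tcp_rot: [0.613, -3.08, 0.0]
wrist_force: [0.0, -0.5, -0.8]
width: 0.148
grip_force: 60.5
time: 15.1
tool_pos: [0.5743, 0.2422, 0.221]
tcp_rot: [-0.613, 3.081, -0.002]
wrist_force: [-2.9, -4.3, 6.0]
width: 0.148
grip_force: 61.6
```

```bash
python3 -m inch '[0,0,-2,0,0,0,45, 0,0,0,0,0,0,45, 0,0,0,0,0,0,45, 0,0,-20,0,0,0,45, 0,0,-40,0,0,0,45, 0,0,-30,0,0,0,45, 29.3,30.7,0,0,0,0,45, 29.3,30.7,0,0,0,0,45]' >/dev/null; python3 -m inch '[29.3,30.7,0,0,0,0,45, 29.3,30.7,0,0,0,0,45, 29.3,30.7,0,0,0,0,45, 29.3,30.7,0,0,0,0,45, 0,0,0,0,0,8,45, 0,0,0,0,0,8,45, 0,0,0,0,0,8,45, 0,0,0,0,0,8,45]'; python3 -m inch '[0,0,0,0,0,0,45, 0,0,0,0,0,0,45, 0,0,0,0,0,0,45, 0,0,0,0,0,0,45, 0,0,0,0,0,0,45, 0,0,0,0,0,0,45, 0,0,0,0,0,0,45, 0,0,0,0,0,0,45]'
python3 - <<'E'
from h import *
im,p=grab('wrist','w5.png');g=cv2.cvtColor(im,cv2.COLOR_RGB2GRAY)
X=np.array([.3415,.3453,.168]);c=proj(p,X).astype(int);print(c)
print(g[c[1]-28:c[1]+28:4,c[0]-28:c[0]+28:4])
a=np.radians(-9.5);ex=np.array([np.cos(a),np.sin(a)]);ey=np.array([-ex[1],ex[0]])
for sx,sy in((1,1),(1,-1),(-1,-1),(-1,1)):
    q=proj(p,[*(np.array([.3415,.3453])+.029*(sx*ex+sy*ey)),.045]).astype(int);print('rim',q,g[q[1]-2:q[1]+3,q[0]-2:q[0]+3].max())
# hung A,B blocks
for n in('scene','side'):
    im,p=grab(n,n+'2.png')
    for k,s in(('A',(.6142,.1462)),('B',(.5747,.243))):
        c=proj(p,[*s,.2515]).astype(int);print(n,k,c,im[c[1]-1:c[1]+2,c[0]-1:c[0]+2].mean((0,1)))
E
```

```text
time: 16.7
tool_pos: [0.341, 0.3465, 0.3112]
tcp_rot: [-0.268, -3.13, -0.001]
wrist_force: [-0.3, -0.8, -0.2]
width: 0.526
grip_force: 0.0
time: 17.5
tool_pos: [0.3414, 0.3462, 0.3113]
tcp_rot: [-0.26, -3.131, -0.0]
wrist_force: [-0.2, -0.2, 0.3]
width: 0.526
grip_force: 0.0
[317 220]
[[130 113 188 189 190 198 246 246 240 192 148 162 168 143]
 [138 183 184 186 186 183 245 245 244 241 231 231 217 125]
 [233 228 220 193 161 141 141 128 118 218 212 172 163 192]
 [ 55 231 157 199 224 183 100  99  98 124 162 147 128 170]
 [ 58 242 120 128 135 117  99 100  98 102 134 134 135 168]
 [ 58 242 221 223 224 190 204 204 204 163 231 237 238 232]
 [ 60  84  85  86  85 172 218 216 215 149  67  69  66  57]
 [ 61  59  56  58  58 169 214 214 212 150  59  59  58  60]
 [ 62  59  57  59  56 163 209 210 211 146  57  57  57  59]
 [ 60  59  59  61  61  60  63  62  62  59  60  59  57  61]
 [ 61  61  58  57  59  61  61  60  60  58  58  58  61  60]
 [ 61  61  61  60  58  59  60  60  58  57  60  61  60  61]
 [ 61  60  61  61  61  60  58  59  58  60  60  60  61  62]
 [ 61  61  62  61  61  60  58  57  61  60  60  60  59  61]]
rim [343 214] 245
rim [292 214] 244
rim [290 162] 248
rim [344 162] 249
scene A [318 293] [145.55555556 149.88888889 149.55555556]
scene B [352 313] [139.33333333 143.88888889 143.11111111]
side A [227 233] [150.77777778 154.         153.44444444]
side B [221 269] [153.44444444 156.44444444 155.33333333]
```

```bash
python3 -m inch '[1,-0.5,37,0,0,0,45, 0,0,37,0,0,0,45, 0,0,37,0,0,0,45, 0,0,36,0,0,0,45, 0,0,30,0,0,0,45, 0,0,0,0,0,0,45, 0,0,0,0,0,0,45, 0,0,0,0,0,0,5]' 60; python3 -m inch '[0,0,0,0,0,0,5, 0,0,0,0,0,0,5, 0,0,0,0,0,0,5, 0,0,0,0,0,0,5, 0,0,-15,0,0,0,5, 0,0,-35,0,0,0,5, 0,0,-35,0,0,0,5, 0,0,-35,0,0,0,5]';  python3 -m inch '[0,0,0,0,0,-8,5, 0,0,0,0,0,-8,5, 0,0,0,0,0,-8,5, 0,0,0,0,0,-8,5, 0,0,0,0,0,0,5, 0,0,0,0,0,0,5, 0,0,0,0,0,0,5, 0,0,0,0,0,0,5]'
```

```text
time: 18.45
tool_pos: [0.3417, 0.347, 0.1365]
tcp_rot: [0.26, 3.128, 0.004]
wrist_force: [-0.1, 0.2, -0.2]
width: 0.372
grip_force: 0.0
time: 19.25
tool_pos: [0.34, 0.3456, 0.2555]
tcp_rot: [-0.26, -3.13, 0.0]
wrist_force: [0.3, 0.2, -1.4]
width: 0.154
grip_force: 58.8
time: 20.05
tool_pos: [0.3403, 0.3458, 0.2543]
tcp_rot: [0.611, -3.082, -0.0]
wrist_force: [-0.4, 0.1, -2.2]
width: 0.154
grip_force: 58.8
```

Run:
```python
from h import *
print(onz(viewer.camera_params('scene'),435,380,.12),onz(viewer.camera_params('side'),229,408,.12))
```

```text
[0.45969462 0.45692586 0.12      ] [0.4541336  0.45769358 0.12      ]
```

```bash
python3 -m inch '[-31,-27,0,0,0,0,5, -31,-27,0,0,0,0,5, -30,-26,0,0,0,0,5, 0,0,0,0,0,0,5, 0,0,0,0,0,0,5, 0,0,0,0,0,0,5, -25,0,0,0,0,0,5, -25,0,0,0,0,0,5]'; python3 -m inch '[-25,0,0,0,0,0,5, -10,0,0,0,0,0,5, 0,0,0,0,0,0,5, 0,0,0,0,0,0,5, 0,0,12,0,0,0,5, 0,0,12,0,0,0,5, 0,0,6,0,0,0,5, 0,0,0,0,0,0,5]';  python3 -m inch '[0,0,4,0,0,0,5, 0,0,2,0,0,0,5, 0,0,1,0,0,0,5, 0,0,0,0,0,0,5, 0,0,0,0,0,0,5, 0,0,0,0,0,0,5, 0,0,0,0,0,0,5, 0,0,0,0,0,0,5]'
```

```text
time: 20.85
tool_pos: [0.501, 0.3271, 0.2546]
tcp_rot: [-0.615, 3.081, 0.001]
wrist_force: [0.4, 0.6, -1.8]
width: 0.151
grip_force: 59.1
time: 21.65
tool_pos: [0.5333, 0.3388, 0.2225]
tcp_rot: [0.612, -3.078, 0.002]
wrist_force: [-0.2, -0.2, -1.7]
width: 0.152
grip_force: 59.1
time: 22.45
tool_pos: [0.5351, 0.3394, 0.2209]
tcp_rot: [-0.612, 3.079, -0.0]
wrist_force: [-3.9, -4.6, 10.6]
width: 0.153
grip_force: 61.0
```

```bash
python3 -m inch '[0,0,-3,0,0,0,45, 0,0,0,0,0,0,45, 0,0,0,0,0,0,45, 0,0,-20,0,0,0,45, 0,0,-40,0,0,0,45, 0,0,-40,0,0,0,45, 0,0,-5,0,0,0,45, 0,0,0,0,0,7.5,60]' >/dev/null; python3 -m inch '[0,0,0,0,0,7.5,60, 0,0,0,0,0,7.5,60, 0,0,0,0,0,7.5,60, 0,0,0,0,0,7.5,60, 0,0,0,0,0,7.5,60, 0,0,0,0,0,7.5,60, -15.3,-44.6,0,0,0,0,60, -15.3,-44.6,0,0,0,0,60]' >/dev/null; python3 -m inch '[-15.3,-44.6,0,0,0,0,60, -15.3,-44.6,0,0,0,0,60, -15.3,-44.6,0,0,0,0,60, -15.3,-44.6,0,0,0,0,60, -15.3,-44.6,0,0,0,0,60, -15.3,-44.6,0,0,0,0,60, -15.3,-44.6,0,0,0,0,60, -15.3,-44.6,0,0,0,0,60]'; python3 -m inch '[-15.3,-44.6,0,0,0,0,60, -15.3,-44.6,0,0,0,0,60, -15.3,-44.6,0,0,0,0,60, -15.3,-44.6,0,0,0,0,60, 0,0,0,0,0,0,60, 0,0,0,0,0,0,60, 0,0,0,0,0,0,60, 0,0,0,0,0,0,60]'
python3 - <<'E'
from h import *
grab('wrist','w6.png');p=viewer.camera_params('wrist');np.save('w6.npy',p,allow_pickle=True)
a=cv2.resize(cv2.imread('pics/w6.png'),(400,300))
im,ps=grab('scene','s3.png');im,pd=grab('side','d3.png')
for n,im,p in(('scene',cv2.imread('pics/s3.png'),ps),('side',cv2.imread('pics/d3.png'),pd)):
  for k,s in(('A',(.6142,.1462)),('B',(.5747,.243)),('C',(.5345,.3394))):
    c=proj(p,[*s,.2515]).astype(int);print(n,k,c,im[c[1]-1:c[1]+2,c[0]-1:c[0]+2].mean((0,1)).round())
w=cv2.imread('pics/w6.png');s=cv2.imread('pics/s3.png')[240:420,240:460];s=cv2.resize(s,None,fx=.75*1,fy=.75)
w[:135,:165]=s; cv2.imwrite('pics/w6s.png',w)
E
```

```text
time: 24.85
tool_pos: [0.4431, -0.1247, 0.3247]
tcp_rot: [-0.813, -3.035, -0.0]
wrist_force: [1.1, 0.0, 0.3]
width: 0.7
grip_force: 0.0
time: 25.65
tool_pos: [0.4082, -0.3068, 0.3251]
tcp_rot: [-0.81, -3.035, -0.001]
wrist_force: [1.0, -0.4, 0.6]
width: 0.703
grip_force: 0.0
scene A [318 293] [149. 150. 145.]
scene B [352 313] [148. 149. 145.]
scene C [388 334] [149. 150. 145.]
side A [227 233] [150. 150. 147.]
side B [221 269] [156. 157. 154.]
side C [214 309] [158. 160. 157.]
```

View pics/w6.png

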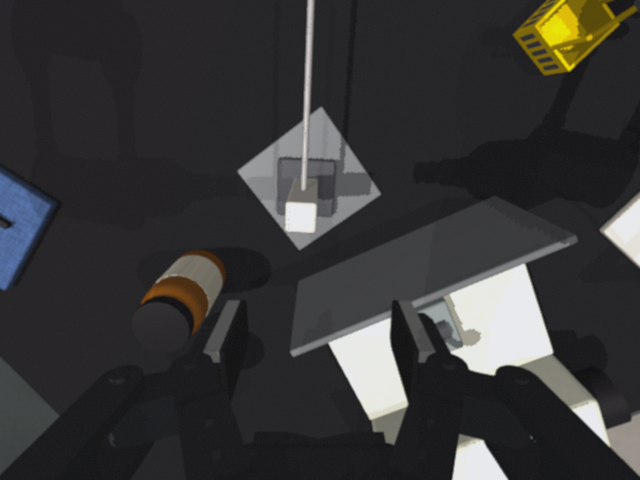

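The three baskets hang: grey blocks show at all three predicted hook spots in both views. The wrist view has the handle top at (300,217), the pad corners around it, the rod running up to (309,0), the amber bottle at (163,325) and the shield edge from (292,352) to (577,239).

Run:
```python
from h import *
np.set_printoptions(precision=4,suppress=True)
p=np.load('w6.npy',allow_pickle=True).item()
im=cv2.imread('pics/w6.png');g=cv2.cvtColor(im,cv2.COLOR_BGR2GRAY)
m=np.zeros_like(g);m[196:240,278:324]=(g[196:240,278:324]>165);q=cv2.boxPoints(cv2.minAreaRect(cv2.findNonZero(m)))
W=np.array([onz(p,*x,.149)[:2] for x in q]);e=np.diff(np.r_[W,W[:1]],axis=0)
print('handle',q.mean(0),W.mean(0),np.linalg.norm(e,axis=1),np.degrees(np.arctan2(e[:,1],e[:,0])))
P=np.array([onz(p,*x,.004)[:2] for x in[(322,107),(381,194),(301,249),(237,172)]]);print('pad',P.mean(0),np.linalg.norm(np.diff(P,axis=0),axis=1))
a=onz(p,309.5,3,.094);b=onz(p,304.5,170,.094);d=a-b;print('rod dir',np.degrees(np.arctan2(d[1],d[0])),a,b)
s1=onz(p,291,353,.16);s2=onz(p,577,240,.16);print('shield',s1,s2,np.linalg.norm(s2-s1),np.degrees(np.arctan2(*(s2-s1)[:2])))
print('bottle',onz(p,163,325,.14),'beaker',onz(viewer.camera_params('scene'),222,165,.085))
print(sensors.read_state()['tool_pos'])
```

```text
handle [300. 217.] [ 0.4058 -0.3242] [0.0262 0.0275 0.0269 0.0275] [  60.0961  -30.083  -119.9063  148.4358]
pad [ 0.4056 -0.3171] [0.1276 0.126  0.1278]
rod dir 147.67671200990904 [ 0.256  -0.2282  0.094 ] [ 0.3783 -0.3056  0.094 ]
shield [ 0.5166 -0.3999  0.16  ] [ 0.5414 -0.1236  0.16  ] 0.27745588536615834 5.140863438107568
bottle [ 0.4357 -0.5029  0.14  ] beaker [ 0.5547 -0.5658  0.085 ]
[ 0.4082 -0.3071  0.3254]
```

```bash
python3 -m inch '[-6.5,-16,0,0,0,1.3,60, 0,0,40,0,0,0,60, 0,0,45,0,0,0,60, 0,0,45,0,0,0,60, 0,0,45,0,0,0,60, 0,0,42,0,0,0,60, 0,0,0,0,0,0,60, 0,0,0,0,0,0,60]' 110; python3 -m inch '[0,0,0,0,0,0,15, 0,0,0,0,0,0,15, 0,0,0,0,0,0,15, 0,0,0,0,0,0,15, 0,0,0,0,0,0,15, 0,0,0,0,0,0,15, 0,0,0,0,0,0,15, 0,0,0,0,0,0,15]' 110
```

```text
time: 26.6
tool_pos: [0.4052, -0.3254, 0.1083]
tcp_rot: [-0.847, -3.024, -0.001]
wrist_force: [0.3, -1.3, 1.0]
width: 0.7
grip_force: 0.0
time: 27.4
tool_pos: [0.4074, -0.3267, 0.1115]
tcp_rot: [0.846, 3.02, -0.003]
wrist_force: [1.4, 2.4, 6.8]
width: 0.316
grip_force: 107.7
```

```bash
python3 -m inch '[0,0,-10,0,0,0,15, 0,0,-25,0,0,0,15, 0,0,-35,0,0,0,15, 0,0,-35,0,0,0,15, 0,0,-35,0,0,0,15, 0,0,-35,0,0,0,15, 0,0,0,0,0,0,15, 0,0,0,0,0,0,15]'
python3 - <<'E'
from h import *
im,p=grab('wrist','w7.png');s=sensors.read_state();print(s['tool_pos'],s['torque'],s['q'].round(2))
g=cv2.cvtColor(im,cv2.COLOR_RGB2GRAY)
for v in(5,60,120,180): r=g[v].astype(int);k=np.where(r[250:390]>120)[0]+250;print(v,k.min() if len(k) else None,k.max() if len(k) else None)
E
```

```text
time: 28.2
tool_pos: [0.4054, -0.3254, 0.284]
tcp_rot: [0.847, 3.024, -0.001]
wrist_force: [-0.5, 1.0, -4.1]
width: 0.314
grip_force: 108.4
[ 0.40461551 -0.32470415  0.28209236] [-0.00937901  0.07464605 -0.02961519] [-0.72 -0.06  1.87 -0.    1.34 -1.75]
5 318 332
60 317 331
120 308 351
180 251 364
```

```bash
for i in 1 ; do python3 -m inch '[0,0,0,0,0,3.2,15, 0,0,0,0,0,6.4,15, 0,0,0,0,0,6.4,15, 0,0,0,0,0,6.4,15, 0,0,0,0,0,6.4,15, 0,0,0,0,0,6.4,15, 0,0,0,0,0,6.4,15, 0,0,0,0,0,6.4,15]' >/dev/null; python3 -m inch '[0,0,0,0,0,6.4,15, 0,0,0,0,0,6.4,15, 0,0,0,0,0,6.4,15, 0,0,0,0,0,6.4,15, 0,0,0,0,0,6.4,15, 0,0,0,0,0,6.4,15, 0,0,0,0,0,6.4,15, 0,0,0,0,0,6.4,15]' >/dev/null; python3 -m inch '[0,0,0,0,0,6.4,15, 0,0,0,0,0,6.4,15, 0,0,0,0,0,6.4,15, 0,0,0,0,0,6.4,15, 0,0,0,0,0,6.4,15, 0,0,0,0,0,6.4,15, 0,0,0,0,0,6.4,15, 0,0,0,0,0,3.2,15]'; done
python3 -m inch '[0,0,0,0,0,0,15, 0,0,0,0,0,0,15, 0,0,0,0,0,0,15, 0,0,0,0,0,0,15, 0,0,0,0,0,0,15, 0,0,0,0,0,0,15, 0,0,0,0,0,0,15, 0,0,0,0,0,0,15]'
python3 - <<'E'
from h import *
from scipy.spatial.transform import Rotation as R
s=sensors.read_state();x=R.from_rotvec(s['tcp_rot']).as_matrix()[:,0];print(np.degrees(np.arctan2(x[1],x[0])),s['q'].round(2),s['tool_pos'])
im,p=grab('wrist','w8.png')
im,p=grab('side','d4.png')
for f in('d4',):
    a=cv2.imread('pics/d4.png')[90:290,230:450];cv2.imwrite('pics/d4c.png',cv2.resize(a,None,fx=2,fy=2))
w=cv2.imread('pics/w8.png');o=np.zeros((480,800,3),np.uint8);o[:360,:480]=cv2.resize(w,(480,360));o[:291,480:]=cv2.resize(a,(320,291));cv2.imwrite('pics/m.png',o)
E
```

```text
time: 30.65
tool_pos: [0.4039, -0.3241, 0.2798]
tcp_rot: [-3.137, -0.036, 0.007]
wrist_force: [-1.0, 0.1, -3.9]
width: 0.315
grip_force: 108.0
time: 31.45
tool_pos: [0.4054, -0.3253, 0.2834]
tcp_rot: [3.141, 0.041, 0.0]
wrist_force: [0.1, 0.2, -3.3]
width: 0.312
grip_force: 108.0
1.5059054684478672 [-0.72 -0.06  1.86 -0.    1.34  0.82] [ 0.40539642 -0.32532708  0.28338628]
```

View pics/m.png

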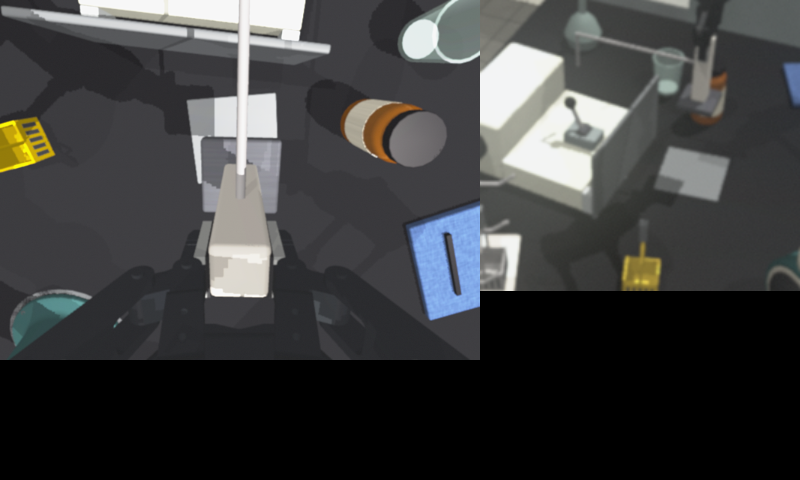

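```bash
python3 -m inch '[0,0,0,0,0,6.4,15, 11,-25,0,0,0,0,15, 11,-25,0,0,0,0,15, 10.7,-24,0,0,0,0,15, 0,0,0,0,0,0,15, 0,0,0,0,0,0,15, 0,0,0,0,0,0,15, 0,0,0,0,0,0,15]'
python3 - <<'E'
from h import *
P=sensors.read_state()['tool_pos'];print(P)
x=np.array([.9963,-.0854,0]);
cs=[]
for n in('scene','side'):
    im,p=grab(n)
    pts={'bend':[*(P+.25*x)[:2],.268],'end':[*(P+.25*x)[:2],.193],'knob':[.6521,-.2715,.139]}
    c=proj(p,pts['bend']).astype(int)+[0,25];print(n,c,{k:(proj(p,v)-c+[50,60]).round(1)*4 for k,v in pts.items()})
    cs.append(cv2.resize(im[c[1]-60:c[1]+60,c[0]-50:c[0]+50],None,fx=4,fy=4,interpolation=cv2.INTER_CUBIC))
cv2.imwrite('pics/n.png',np.hstack(cs)[:,:,::-1])
E
```

```text
time: 32.35
tool_pos: [0.444, -0.255, 0.2833]
tcp_rot: [3.138, -0.136, -0.0]
wrist_force: [-0.1, -0.3, -3.7]
width: 0.315
grip_force: 109.5
[ 0.44396863 -0.25504335  0.2832814 ]
scene [216 223] {'bend': array([201.2, 140.8]), 'end': array([215.2, 209.2]), 'knob': array([275.6, 237.2])}
side [276 144] {'bend': array([203.2, 140.4]), 'end': array([208.4, 230.4]), 'knob': array([261.2, 309.6])}
```

View pics/n.png

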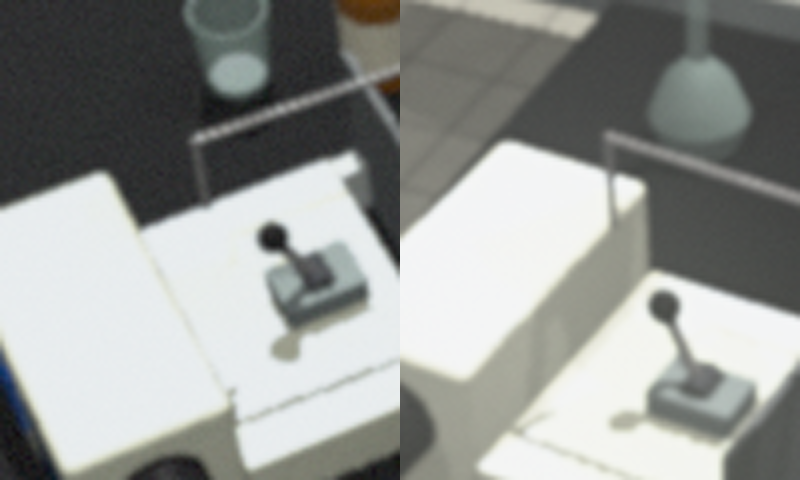

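The rod is over the shield. In the scene crop the bend is at (195,135), its end at (205,203) and the knob at (272,237); in the side crop they are at (210,133), (213,225) and (264,306). Triangulating both.

Run:
```python
from h import *
np.set_printoptions(precision=4,suppress=True)
ps=viewer.camera_params('scene');pd=viewer.camera_params('side')
f=lambda a:(216-50+a[0]/4,223-60+a[1]/4);g=lambda a:(276-50+a[0]/4,144-60+a[1]/4)
x=np.array([.9963,-.0854]);y=np.array([.0854,.9963])
for n,a,b in(('bend',(195,135),(210,133)),('end',(205,203),(213,225)),('knob',(272,237),(264,306))):
    X,e=tri(ps,f(a),pd,g(b));d=X[:2]-[.527,-.2615];print(n,X,e,'station',d@x,d@y)
```

```text
bend [ 0.6934 -0.2866  0.2664] 0.0018604533464360723 station 0.16790162785074103 -0.01080929861866938
end [ 0.6956 -0.2891  0.1887] 0.0005211967955898153 station 0.17036098063460786 -0.013070798902500236
knob [ 0.653  -0.2767  0.1367] 0.002606884917244438 station 0.12683686834674163 -0.004418135835262432
```

```bash
python3 -m inch '[0,-7,0,0,0,0,15, 0,0,0,0,0,0,15, 0,0,20,0,0,0,15, 0,0,25,0,0,0,15, 0,0,25,0,0,0,15, 0,0,15,0,0,0,15, 0,0,0,0,0,0,15, 0,0,0,0,0,0,15]'; python3 -m inch '[-8,0,0,0,0,0,15, -8,0,0,0,0,0,15, -8,0,0,0,0,0,15, -8,0,0,0,0,0,15, -8,0,0,0,0,0,15, -8,0,0,0,0,0,15, -8,0,0,0,0,0,15, -8,0,0,0,0,0,15]'; python3 -m inch '[-5,0,0,0,0,0,15, -5,0,0,0,0,0,15, -4,0,0,0,0,0,15, -3,0,0,0,0,0,15, 0,0,0,0,0,0,15, 0,0,0,0,0,0,15, 0,0,0,0,0,0,15, 0,0,0,0,0,0,15]'
python3 - <<'E'
from h import *
np.set_printoptions(precision=4,suppress=True)
s=sensors.read_state();print(s['tool_pos'],s['wrist_force'])
O=np.array([.527,-.2615]);x=np.array([.9963,-.0854])
for n in('scene','side'):
    im,p=grab(n,n+'5.png');g=im.max(2)
    for th in(.0,.7,.85,1.):
        a=.5-th;X=[*(O+x*(.095+.07*np.sin(a))+np.array([.0854,.9963])*-.004),.078+.07*np.cos(a)];c=proj(p,X);print(n,th,c.round(),end=' ')
    c=c.astype(int);w=g[c[1]-25:c[1]+26,c[0]-25:c[0]+26];m=(w<45).astype(np.uint8)
    nn,l,st,ce=cv2.connectedComponentsWithStats(m);print([(st[i,4],(ce[i]+c-25).round(1)) for i in range(1,nn) if st[i,4]>8])
E
```

```text
time: 33.25
tool_pos: [0.4452, -0.2475, 0.1988]
tcp_rot: [3.139, -0.134, 0.0]
wrist_force: [0.8, -0.8, -3.2]
width: 0.31
grip_force: 109.2
time: 34.05
tool_pos: [0.3803, -0.2418, 0.1983]
tcp_rot: [-3.139, 0.134, 0.0]
wrist_force: [2.2, 0.0, -2.9]
width: 0.318
grip_force: 109.5
time: 34.85
tool_pos: [0.3642, -0.2405, 0.1982]
tcp_rot: [-3.139, 0.134, 0.001]
wrist_force: [0.0, -0.5, -4.1]
width: 0.311
grip_force: 109.5
[ 0.3642 -0.2405  0.1982] [ 0.0391 -0.5435 -4.1434]
scene 0.0 [233. 222.] scene 0.7 [247. 215.] scene 0.85 [251. 214.] scene 1.0 [254. 214.] [(np.int32(80), array([231.7, 192.1])), (np.int32(16), array([242.5, 189.8])), (np.int32(56), array([268.7, 191. ])), (np.int32(16), array([252.9, 215.3])), (np.int32(45), array([266. , 227.4]))]
side 0.0 [291. 160.] side 0.7 [306. 163.] side 0.85 [309. 165.] side 1.0 [312. 167.] []
```

```bash
python3 -m inch '[-3,0,0,0,0,0,15, -3,0,0,0,0,0,15, 0,0,0,0,0,0,15, 0,0,0,0,0,0,15, 0,0,0,0,0,0,15, 0,0,0,0,0,0,15, 0,0,0,0,0,0,15, 0,0,0,0,0,0,15]';python3 -m inch '[-3,0,0,0,0,0,15, -2,0,0,0,0,0,15, 0,0,0,0,0,0,15, 0,0,0,0,0,0,15, 0,0,0,0,0,0,15, 0,0,0,0,0,0,15, 0,0,0,0,0,0,15, 0,0,0,0,0,0,15]'
```

```text
time: 35.75
tool_pos: [0.3579, -0.2396, 0.198]
tcp_rot: [-3.138, 0.134, 0.001]
wrist_force: [-0.4, 3.5, -2.3]
width: 0.315
grip_force: 108.9
time: 36.55
tool_pos: [0.3534, -0.2394, 0.1986]
tcp_rot: [-3.139, 0.133, -0.001]
wrist_force: [0.1, 4.7, -0.2]
width: 0.316
grip_force: 109.1
```

Run:
```python
from h import *
np.set_printoptions(precision=4,suppress=True,linewidth=200)
O=np.array([.527,-.2615]);x=np.array([.9963,-.0854]);y=np.array([.0854,.9963])
B={}
for n in('scene','side'):
    im,p=grab(n,n+'6.png');g=im.max(2);a=-.5
    X=[*(O+x*(.095+.07*np.sin(a))-.004*y),.078+.07*np.cos(a)];c=proj(p,X).astype(int);print(n,c)
    print(g[c[1]-10:c[1]+13,c[0]-14:c[0]+13])
```

```text
scene [253 213]
[[ 49  55  66  85 105 125 157 181 188 193 206 221 230 233 231 214 167 130 103  94 105 118 124 133 126 116 110]
 [ 74  92 122 155 180 199 218 228 229 228 232 234 236 236 234 226 193 159 143 131 132 135 121 110  95  78  67]
 [137 168 194 219 229 231 234 238 238 234 233 235 233 230 228 222 189 166 159 136 113 101  87  73  65  58  56]
 [207 223 231 235 236 238 238 237 237 233 229 223 218 210 203 186 157 131 119  99  79  62  62  58  52  55  55]
 [233 236 236 236 238 238 238 237 232 225 213 192 177 159 144 127 118 105  96  81  63  56  56  56  59  54  55]
 [238 237 237 237 238 238 238 235 219 193 182 172 154 133 112 106 104 103  95  79  63  59  56  55  55  56  58]
 [238 238 238 238 238 237 237 234 202 157 170 194 190 156 116 106 105 105  98  79  59  59  56  54  56  54  53]
 [238 238 238 237 238 238 237 232 192 149 189 220 219 178 121 107 101 105 100  85  63  55  57  53  59  59  58]
 [238 238 238 238 238 238 237 233 195 147 173 209 203 157 104  88  94  99  99  85  69  62  59  57  57  56  61]
 [238 237 237 239 238 238 237 233 201 147 146 155 132  97  72  58  75  89  95  91  70
[... 3338 characters left out ...]
 244 244 244 244 244 244 244 244]
 [218 224 232 237 238 240 234 202 146 114 130 177 227 242 245 244 244 244 244 244 244 244 244 244 244 244 243]
 [194 199 205 203 201 203 195 165 129 122 161 218 240 244 245 244 244 244 244 244 244 244 244 244 244 244 241]
 [185 182 169 152 142 143 140 130 118 137 189 232 243 245 244 244 244 244 244 244 244 244 244 244 244 243 236]
 [181 168 146 126 117 118 120 115 114 140 191 228 239 242 243 244 244 244 244 244 244 244 244 244 244 239 221]
 [171 149 128 118 116 117 115 108 110 132 171 205 222 229 233 239 241 243 243 244 244 244 244 243 239 223 189]
 [152 130 119 116 115 113 109 105 105 124 154 178 192 200 211 218 224 231 239 244 244 244 244 241 226 191 158]]
```

By its knob position in both views (side (311,167), scene (253,215)), the lever reads about 1.0, the end stop. I'll back the rod off, lift it and carry it back to the pad.

```bash
python3 -m inch '[7,0,0,0,0,0,15, 8,0,0,0,0,0,15, 0,0,-10,0,0,0,15, 0,0,-25,0,0,0,15, 0,0,-30,0,0,0,15, 0,0,-25,0,0,0,15, 0,0,0,0,0,0,15, 0,0,0,0,0,0,15]'; python3 -m inch '[14.7,24,0,0,0,0,15, 14.7,24,0,0,0,0,15, 14.7,24,0,0,0,0,15, 0,0,0,0,0,-3.2,15, 0,0,0,0,0,-6.4,15, 0,0,0,0,0,-6.4,15, 0,0,0,0,0,-6.4,15, 0,0,0,0,0,-6.4,15]'; python3 -m inch '[0,0,0,0,0,-6.4,15, 0,0,0,0,0,-6.4,15, 0,0,0,0,0,-6.4,15, 0,0,0,0,0,-6.4,15, 0,0,0,0,0,-6.4,15, 0,0,0,0,0,-6.4,15, 0,0,0,0,0,-6.4,15, 0,0,0,0,0,-6.4,15]' >/dev/null;  python3 -m inch '[0,0,0,0,0,-6.4,15, 0,0,0,0,0,-6.4,15, 0,0,0,0,0,-6.4,15, 0,0,0,0,0,-6.4,15, 0,0,0,0,0,-6.4,15, 0,0,0,0,0,-6.4,15, 0,0,0,0,0,-6.4,15, 0,0,0,0,0,-6.4,15]' >/dev/null;python3 -m inch '[0,0,0,0,0,-6.4,15, 0,0,0,0,0,-6.4,15, 0,0,0,0,0,-3.2,15, 0,0,0,0,0,0,15, 0,0,0,0,0,0,15, 0,0,0,0,0,0,15, 0,0,0,0,0,0,15, 0,0,0,0,0,0,15]'
python3 - <<'E'
from h import *
np.set_printoptions(precision=4,suppress=True)
from scipy.spatial.transform import Rotation as R
s=sensors.read_state();x=R.from_rotvec(s['tcp_rot']).as_matrix()[:,0];print(np.degrees(np.arctan2(x[1],x[0])),s['tool_pos'])
O=np.array([.527,-.2615]);X=np.array([.9963,-.0854])
for n in('scene','side'):
    im,p=grab(n,n+'7.png');g=im.max(2)
    for th in(0,.85,1.):
        a=.5-th;Q=[*(O+X*(.095+.07*np.sin(a))+np.array([.0854,.9963])*-.004),.078+.07*np.cos(a)];c=proj(p,Q).round().astype(int);print(n,th,c,g[c[1]-2:c[1]+3,c[0]-2:c[0]+3].mean())
E
```

```text
time: 37.45
tool_pos: [0.3682, -0.2414, 0.2886]
tcp_rot: [3.137, -0.135, 0.001]
wrist_force: [-0.6, -0.5, -3.7]
width: 0.316
grip_force: 109.2
time: 38.25
tool_pos: [0.4047, -0.3157, 0.2853]
tcp_rot: [-3.069, -0.656, 0.005]
wrist_force: [0.1, 0.1, -3.8]
width: 0.313
grip_force: 110.4
time: 40.65
tool_pos: [0.4059, -0.3163, 0.2882]
tcp_rot: [-1.016, -2.973, -0.0]
wrist_force: [0.3, 0.8, -3.7]
width: 0.313
grip_force: 110.4
142.27767524080267 [ 0.4059 -0.3163  0.2882]
scene 0 [233 222] 234.84
scene 0.85 [251 214] 87.72
scene 1.0 [254 214] 49.6
side 0 [291 160] 244.0
side 0.85 [309 165] 143.6
side 1.0 [312 167] 87.84
```

```bash
python3 -m inch '[0,0,0,0,0,-6.4,15, 0,0,30,0,0,0,15, 0,0,40,0,0,0,15, 0,0,40,0,0,0,15, 0,0,40,0,0,0,15, 0,0,20,0,0,0,15, 0,0,0,0,0,0,15, 0,0,0,0,0,0,15]'; python3 -m inch '[0,0,3,0,0,0,15, 0,0,0,0,0,0,15, 0,0,2,0,0,0,15, 0,0,0,0,0,0,15, 0,0,1,0,0,0,15, 0,0,0,0,0,0,15, 0,0,0,0,0,0,15, 0,0,0,0,0,0,15]'
```

```text
time: 41.55
tool_pos: [0.4063, -0.3166, 0.1188]
tcp_rot: [0.847, 3.025, -0.0]
wrist_force: [0.5, 0.1, -3.1]
width: 0.313
grip_force: 110.2
time: 42.35
tool_pos: [0.4059, -0.3163, 0.1123]
tcp_rot: [-0.847, -3.025, -0.0]
wrist_force: [0.2, -0.5, -3.4]
width: 0.316
grip_force: 110.2
```

```bash
python3 -m inch '[0,0,1,0,0,0,15, 0,0,0,0,0,0,15, 0,0,1,0,0,0,15, 0,0,0,0,0,0,15, 0,0,0,0,0,0,15, 0,0,0,0,0,0,15, 0,0,0,0,0,0,15, 0,0,0,0,0,0,15]'; python3 -m inch '[0,0,1,0,0,0,15, 0,0,0,0,0,0,15, 0,0,1,0,0,0,15, 0,0,0,0,0,0,15, 0,0,0,0,0,0,15, 0,0,0,0,0,0,15, 0,0,0,0,0,0,15, 0,0,0,0,0,0,15]'
```

```text
time: 43.15
tool_pos: [0.4063, -0.3165, 0.1118]
tcp_rot: [0.847, 3.025, -0.0]
wrist_force: [-2.1, 3.7, 7.2]
width: 0.315
grip_force: 112.1
time: 43.95
tool_pos: [0.4066, -0.3166, 0.1118]
tcp_rot: [0.847, 3.024, -0.0]
wrist_force: [-5.9, 7.1, 18.3]
width: 0.317
grip_force: 113.6
```

```bash
python3 -m inch '[0,0,-3,0,0,0,15, 0,0,0,0,0,0,15, 0,0,0,0,0,0,60, 0,0,0,0,0,0,60, 0,0,0,0,0,0,60, 0,0,0,0,0,0,60, 0,0,0,0,0,0,60, 0,0,0,0,0,0,60]'; python3 -m inch '[0,0,-20,0,0,0,60, 0,0,-40,0,0,0,60, 0,0,-40,0,0,0,60, 0,0,-40,0,0,0,60, 0,0,-40,0,0,0,60, 0,0,-35,0,0,0,60, 0,0,0,0,0,0,60, 0,0,0,0,0,0,60]'
python3 - <<'E'
from h import *
np.set_printoptions(precision=4,suppress=True)
im,p=grab('wrist','w9.png');g=cv2.cvtColor(im,cv2.COLOR_RGB2GRAY)
c=proj(p,[.4059,-.3166,.149]).astype(int);m=np.zeros_like(g);s=np.s_[c[1]-25:c[1]+25,c[0]-25:c[0]+25];m[s]=g[s]>165
q=cv2.boxPoints(cv2.minAreaRect(cv2.findNonZero(m)));W=np.array([onz(p,*x,.149)[:2] for x in q])
print('handle',W.mean(0),np.linalg.norm(np.diff(W,axis=0),axis=1))
ch=dict(A=(.6142,.1462),B=(.5747,.243),C=(.5345,.3394))
for n in('scene','side'):
    im,p=grab(n,n+'8.png')
    for k,v in ch.items():
        c=proj(p,[*v,.2515]).astype(int);print(n,k,im[c[1]-1:c[1]+2,c[0]-1:c[0]+2].mean().round())
    for th in(.85,1.):
        a=.5-th;Q=[*(np.array([.527,-.2615])+np.array([.9963,-.0854])*(.095+.07*np.sin(a))-np.array([.0854,.9963])*.004),.078+.07*np.cos(a)];c=proj(p,Q).round().astype(int);print(th,im[c[1]-2:c[1]+3,c[0]-2:c[0]+3].max(2).mean())
    a=cv2.imread(f'pics/{n}0.png')[:,:,::-1].astype(int)
    for k,X in dict(white=(.457,.457,.06),amber=(.4357,-.503,.07),beaker=(.5547,-.5658,.04)).items():
        u,v=proj(p,X).astype(int);s=np.s_[max(v-12,0):v+12,u-12:u+12];print(n,k,np.abs(a[s]-im[s]).mean().round(1))
E
```

```text
time: 44.75
tool_pos: [0.4059, -0.3163, 0.1112]
tcp_rot: [-0.847, -3.025, -0.0]
wrist_force: [0.9, -0.3, -0.3]
width: 0.701
grip_force: 0.0
time: 45.55
tool_pos: [0.4064, -0.3166, 0.3274]
tcp_rot: [0.847, 3.023, -0.002]
wrist_force: [-0.9, -0.0, 0.2]
width: 0.698
grip_force: 0.0
handle [ 0.4029 -0.3141] [0.026  0.0271 0.0267]
scene A 149.0
scene B 147.0
scene C 149.0
0.85 86.92
1.0 49.76
scene white 9.2
scene amber 42.9
scene beaker 7.2
side A 148.0
side B 155.0
side C 157.0
0.85 143.08
1.0 87.76
side white 4.0
side amber 2.6
side beaker 3.0
```

```bash
python3 -c "
from workcell import job
print(job.finish_job())"
```

```text
the job is handed in; nothing more can be done
None
```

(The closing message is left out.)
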